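Turn over a pipe spool and mount it on the positioner spindle

TASK

Turn the steel pipe spool over in the turnover cradle: set it wide flange down in the open leaf, swing the leaf right over onto the nest without letting it slam, then open the leaf again and leave it fully open. Mount the turned spool, wide flange up, fully down on the upright spindle of the positioner. Leave the pipe stub, angle iron and hammer where they are.

Things in the scene. Friction and masses are not known exactly. Their poses are not given: they have to be found in the camera images.
- spool: Bare steel pipe spool, 0.4 to 0.75 kg, 64 mm long: a wide flange 66 mm in diameter and 12 mm thick, a tube 38 mm in diameter and 42 mm long, a narrow flange 54 mm in diameter and 10 mm thick; through bore 28 mm. Origin at the centre of the wide flange's end face; z runs along the axis to the narrow end. Starts standing on its wide flange on the ground plate. Held by a flange it can swing in the grip if carried jerkily.
- wide_end (a point): Centre of the spool's wide end face (its origin).
- narrow_end (a point): Centre of the spool's narrow end face, 64 mm from the wide end along its z.
- positioner: Grey welding positioner fixed on the ground plate: 90 mm square housing, steel faceplate 96 mm in diameter with its top 54 mm above the origin (centre of the underside), and in its middle an upright steel spindle 25 mm in diameter standing 50 mm above the faceplate; the last 10 mm taper to 12 mm. z up.
- spindle_seat (a point): Centre of the faceplate's top, at the foot of the spindle, where the spool's lower end face must rest. Spindle tip 50 mm above it.
- cradle: Blue fixed base of the turnover cradle, origin at the centre of its hinge, on the bench surface; z up, x along the hinge axis. The open leaf lies on its -y side, the fixed nest on its +y side. A back wall 80 mm wide and 80 mm high stands on the nest's outer edge, its inner face 104.5 mm from the hinge axis, hinge cheeks 58 mm high at x = +-88 mm.
- hinge_mid (a point): Middle of the hinge axis, 48 mm above the bench; the axis runs along the cradle's x.
- leaf (a joint): Angle of the dark steel leaf: 0 = fully open, lying level on the cradle's -y side (it stays there by its weight); pi = closed, upside down over the nest. The hinge has light friction only: the leaf (0.7 kg) falls to whichever side it is on when let go. When it goes over, a spool in it slides out by itself at about 2.1 rad, caught by the back wall, and ends standing on the nest the other way up; as closed, 68 mm separate the leaf's floor from the nest's floor.
- leaf_seat (a point): Centre of the leaf's seat on its floor (it moves with the leaf), 62 mm from the hinge axis; when open the floor is 14 mm above the bench. The seat has 20 mm high side cheeks 38 mm either side (along the hinge axis), and a 62 mm high V rest on the side of the hinge that clears a 66 mm flange by 5 mm; the outer side is open. Its two side arms, at hinge height, are 72 mm either side: reach in with the fingers closing along the hinge axis.
- leaf_bar (a point): Middle of the leaf's round steel handle bar, 14 mm in diameter, parallel to the hinge axis and 175 mm from it, level with the hinge (48 mm above the bench) when open and when closed; it is free for 136 mm between the side arms, so that fingers pointing down can straddle it and let it turn between them all the way over. On its inner side the nearest part of the leaf is 79 mm away; when closed the back wall is 66 mm away.
- nest_seat (a point): Centre of the fixed nest's floor, 14 mm above the bench, 62 mm from the hinge axis on the cradle's +y side. Kerbs 12 mm high stand 40 mm either side (along the hinge axis). The turned spool can stand up to about 15 mm from this point.
- plate: Bright square ground steel plate 290 x 290 x 6 mm fixed on the bench, on which spool, positioner, pipe stub and angle iron stand; origin at the centre of its underside. It lies left or right of the cradle.
- pipe_stub: Bystander: dark steel pipe 60 mm in diameter, 85 mm tall, standing; origin at the centre of its underside. Leave in place.
- angle_iron: Bystander: piece of angle steel 100 mm long, one leg flat 50 mm wide, the other upright 50 mm high along its +y edge; origin at the centre of its underside, x along its length. Leave in place.
- hammer: Bystander: hammer 200 mm long lying on the bench on the robot's side of the cradle; x along its handle, under 40 mm high. Leave in place.
Not all that is in view belongs to the job. Leave any green look-alike of the spool alone.

How it is judged:
By the outcome, as a careful person would: the job done as asked, in the order asked, and still so for the second after the job is handed in, with the robot touching nothing.
It also fails if it takes over 72 s, if anything falls off the work surface, if the arm or the gripper's body presses on something with over 40 N, if the wrist force passes 120 N, or if a joint passes its speed limit or range.

ROBOT

A 6-joint arm with a two-finger parallel gripper is mounted at the origin on the work surface. World frame = base frame: x ahead of the robot, y to its left, z up, the work surface at z = 0. Lengths are in m, angles in rad, forces in N, time in s.
With the tool pointing down it reaches from about 0.275 to 0.725 m from the base axis. Payload 15.9 kg.
Tool frame: the origin (TCP) lies at the very end of the fingers, on their centre line; the grasp point (between the pads) lies 19 mm behind it; z points along the fingers, y is the direction in which the jaws open and shut (so a half turn about z gives the same grasp; the last joint's range is limited). The gripper opens to 85 mm and grips with 20 to 120 N. Pads are 22 mm wide; open, the fingers measure 114 mm over their backs; the gripper's body (76 mm by 85 mm) begins 54 mm behind the grasp point. The pads swing forward as they close: fully open they stand 13 mm farther back than shut.
Start: joints at [-1.249, 0.213, -0.034, 1.323, 0, 1.571], TCP at [0.158, -0.474, 0.231] pointing down, gripper open.
Joint ranges: [-2.98, 2.98], [-0.74, 1.72], [-1.14, 1.35], [-2.1, 2.04], [-1.57, 1.44], [-3.14, 3.14]. Speed limits (rad/s): [1.89, 1.89, 2.39, 2.57, 3.14, 3.14].

INTERFACE

Orientations are given as a unit quaternion [w, x, y, z].
In Python, from bench import * gives the robot as it stands.
- The arm moves only by the tool send_rows, never from a script. Its argument "targets" is a list that holds one entry, the list of rows, each a list of 6 numbers: the shift along the world's x, y, z as a fraction of full scale, then the turn, a rotation vector about the world's x, y, z as a fraction of full scale. A call has 1 to 20 rows; each row is the pose to reach, as a shift and turn from the pose measured when the call began; what a row does not reach only later rows make up. Full scale, the value 1, is 0.1 m for a shift and 2 rad for a turn. A row lasts 1/10 s, in which the tool goes at most 50 mm and 8.59 degrees, less where a joint would pass 70% of its speed; a pose out of reach is approached as far as the arm can. A call with a number of a shift or a turn outside -1 to 1 is refused whole. A call with a gripper value outside its range is refused whole. "fingers" is the opening, from -1 (shut) to 1 (fully open), set as the call begins (left out, the last holds). The fingers move at their own pace and stop on an object; "grip_force" is the grip in N (left out, the last holds). Time passes only in rows, so rows that repeat a pose let the fingers close. It gives the time, the measured TCP pose, the force and the opening at its end, in the units of the state.
- get_state(): the state, without advancing time (a new reading comes with each control period).
- get_image(name): name is "scene" or "top"; returns the picture (384x512x3 uint8, red, green, blue); there is no depth.
- camera_info(name): a dict with "fx", "fy", "cx", "cy" (pixels), "dist" ([k1, k2, p1, p2, k3] as OpenCV has them; the pictures are not rectified), "view" (4x4, takes a point from world to camera coordinates). Camera axes: x right, y down, z forward; pixel columns grow to the right and rows downward; lengths in m; the calibration is good to about 2 mm. A picture is of the moment at which its call begins. camera_info takes no time and is no camera call.
- hand_in(): hands the job in, once; it reports no verdict.
The state is a dict: "t": time; "joint_positions": joint angles; "joint_velocities": joint speeds; "joint_torque": joint torques, N m; "eef_pos": TCP position; "tool_rot": TCP orientation; "force": force on the tool from outside, world axes, zero at the start; "torque": the same for the moment, N m; "width": finger opening in m.
Only numpy, scipy, OpenCV 4.12 (cv2) and the standard library are available. Lean on these libraries where they do the work, as an engineer would, in place of code of your own. Each camera call takes 0.05 s, during which the arm holds its last target. There are 200 camera calls.

## Working session

There is one attempt and no reset: what is moved stays moved. The work goes in short steps, Python scripts to look and compute and a tool call to move; the robot and the scene stay as the last step left them, time stands still between calls to the robot, and variables do not carry over. Pictures are saved under pics/ and viewed, about 8 in all and at most 12, crops included, and the job is handed in when it is done.

Besides the shell and the picture viewer there is one more tool, called after ">>>" as a command line: name --argument value ..., lists and objects as JSON in quotes. send_rows: Moves the arm, as the interface text tells. Shift numbers are shares of 0.1 m and turn numbers shares of 2 rad, none past 1 either way. Its arguments: {"type":"object","properties":{"targets":{"type":"array"},"fingers":{"type":"number"},"grip_force":{"type":"number"}},"required":["targets"]}

```bash
mkdir -p pics; ls; python3 - <<'E'
from bench import *
import cv2,numpy as np
for n in("scene","top"):
    cv2.imwrite(f"pics/{n}0.png",get_image(n)[:,:,::-1])
    c=camera_info(n);print(n,c["fx"],c["fy"],c["cx"],c["cy"],c["dist"]);print(np.round(c["view"],3).tolist())
s=get_state();print(s)
E
```

```text
pics
scene 439.88808718672686 439.88808718672686 250.88556822761834 188.86504200514793 [0.029255 0.       0.       0.       0.      ]
[[-0.833, 0.553, -0.006, 0.415], [0.431, 0.642, -0.634, -0.109], [-0.346, -0.531, -0.774, 1.139], [0.0, 0.0, 0.0, 1.0]]
top 362.6103478235351 362.6103478235351 261.26741188075476 190.39400624784702 [-0.11807348  0.          0.          0.          0.        ]
[[0.003, -1.0, 0.024, -0.071], [-0.994, -0.006, -0.106, 0.479], [0.106, -0.024, -0.994, 0.91], [0.0, 0.0, 0.0, 1.0]]
{'t': 0.1, 'joint_positions': array([-1.24899512e+00,  2.13340584e-01, -3.49923128e-02,  1.32350054e+00,
       -5.86455283e-05,  1.57081556e+00]), 'joint_velocities': array([-0.00077506, -0.00262253,  0.00097705,  0.00045119, -0.00259554,
        0.00066407]), 'joint_torque': array([-1.00155953e-04, -6.87247038e+01,  4.87806273e+01,  1.22428933e-02,
       -1.58015928e-05,  3.93913024e-05]), 'eef_pos': array([ 0.15802262, -0.47404634,  0.23085044]), 'tool_rot': array([-5.07159269e-04,  9.87084806e-01,  1.60197741e-01, -1.12025323e-04]), 'force': array([-1.43508295, -0.1556809 ,  0.22225   ]), 'torque': array([-0.03798279,  0.01345434, -0.0058114 ]), 'width': 0.0852613311895223}
```

View pics/scene0.png

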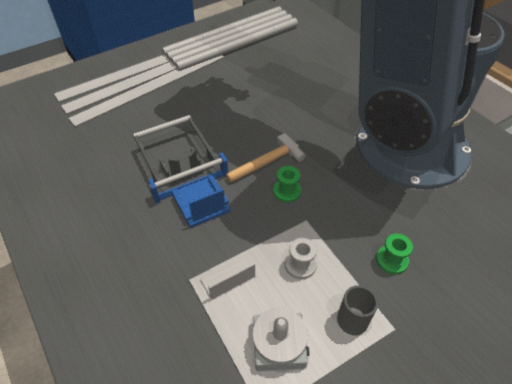

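View pics/top0.png

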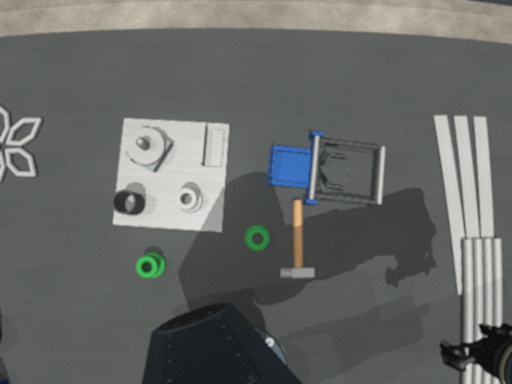

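The top view shows the grey spool at (190,198) and the scene view at (301,258). The green look-alikes are at top (257,238)/(150,265) and scene (288,183)/(395,252). The spool to take is the bare steel one on the plate. The cradle's hinge is at top (314,165), with the leaf on the world -y side. I'll confirm in enlarged crops.

```bash
cat > h.py <<'E'
from bench import *
import cv2,numpy as np
from scipy.spatial.transform import Rotation as R
def ray(n,uv):
    c=camera_info(n);K=np.array([[c["fx"],0,c["cx"]],[0,c["fy"],c["cy"]],[0,0,1.]])
    p=cv2.undistortPoints(np.array(uv,float).reshape(-1,1,2),K,np.array(c["dist"]))[:,0]
    V=np.array(c["view"]);Rm=V[:3,:3];o=-Rm.T@V[:3,3]
    d=np.c_[p,np.ones(len(p))]@Rm
    return o,d
def onz(n,uv,z):
    o,d=ray(n,uv);return o+d*((z-o[2])/d[:,2])[:,None]
def tri(uvs,uvt):
    out=[]
    for a,b in zip(np.reshape(uvs,(-1,2)),np.reshape(uvt,(-1,2))):
        A=[];B=[]
        for n,q in(("scene",a),("top",b)):
            o,d=ray(n,[q]);d=d[0]/np.linalg.norm(d[0]);P=np.eye(3)-np.outer(d,d);A.append(P);B.append(P@o)
        x=np.linalg.solve(sum(A),sum(B));r=[np.linalg.norm(P@x-b_) for P,b_ in zip(A,B)]
        out.append(np.r_[x,max(r)])
    return np.array(out)
def proj(n,X):
    c=camera_info(n);K=np.array([[c["fx"],0,c["cx"]],[0,c["fy"],c["cy"]],[0,0,1.]]);V=np.array(c["view"])
    return cv2.projectPoints(np.array(X,float).reshape(-1,3),cv2.Rodrigues(V[:3,:3])[0],V[:3,3],K,np.array(c["dist"]))[0][:,0]
def crop(im,x0,y0,x1,y1,k,f):
    a=cv2.resize(im[y0:y1,x0:x1,::-1],None,fx=k,fy=k,interpolation=cv2.INTER_CUBIC)
    for x in range(-(-x0//20)*20,x1,20):
        cv2.line(a,(int((x-x0)*k),0),(int((x-x0)*k),6),(0,0,255),1);cv2.putText(a,str(x),(int((x-x0)*k),16),0,.35,(0,0,255))
    for y in range(-(-y0//20)*20,y1,20):
        cv2.line(a,(0,int((y-y0)*k)),(6,int((y-y0)*k)),(0,0,255),1);cv2.putText(a,str(y),(8,int((y-y0)*k)+4),0,.35,(0,0,255))
    cv2.imwrite(f,a)
E
python3 - <<'E'
from h import *
crop(get_image("top"),105,110,395,240,2.75,"pics/topc.png")
crop(get_image("scene"),130,105,400,375,2.2,"pics/scenec.png")
E
```

```text
(no output)
```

View pics/topc.png

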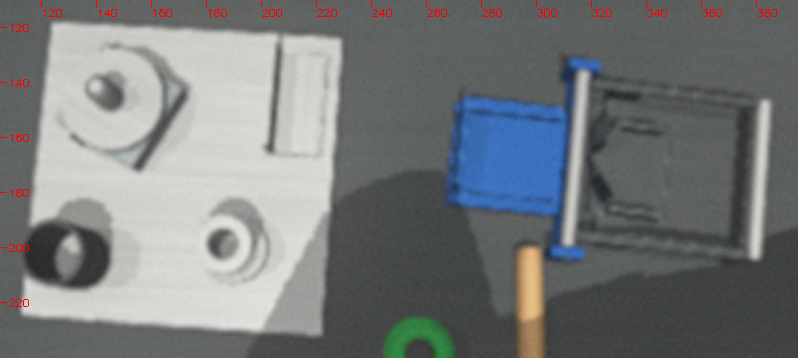

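View pics/scenec.png

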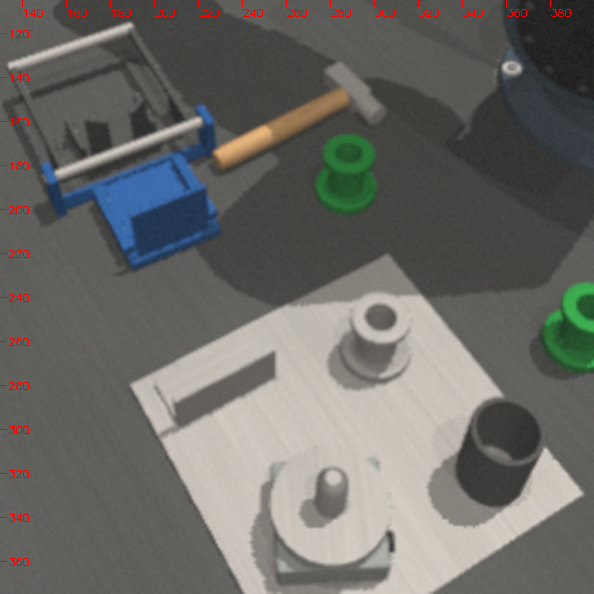

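The crops confirm the grey spool standing wide flange down on the plate: top about (188,198), scene (302,249). The hinge rod and handle bar are bright and the faceplate and spindle are clear. I'll measure with masks and two views.

```bash
python3 - <<'E'
from h import *
I={n:cv2.cvtColor(get_image(n),cv2.COLOR_RGB2GRAY) for n in("scene","top")}
def rod(n,x0,y0,x1,y1,th):
    m=(I[n][y0:y1,x0:x1]>th).astype(np.uint8)
    k,l,s,c=cv2.connectedComponentsWithStats(m);i=1+np.argmax(s[1:,4])
    p=np.argwhere(l==i)[:,::-1]+[x0,y0];mu=p.mean(0);u,S,v=np.linalg.svd(p-mu,full_matrices=False)
    t=(p-mu)@v[0];e=np.array([mu+v[0]*t.min(),mu+v[0]*t.max()]);return e,len(p),4*S[1]/len(p)**.5
out={}
for k,n,b in(("bar","top",(374,138,392,212)),("hinge","top",(307,134,322,202)),("bar","scene",(130,110,195,140)),("hinge","scene",(153,155,224,187))):
    e,N,w=rod(n,*b,140); e=e[np.argsort(e[:,1])] if n=="top" else e[np.argsort(e[:,0])]
    out[k,n]=e;print(k,n,e.round(1).tolist(),N,round(w,1))
for k in("bar","hinge"):
    T=tri(out[k,"scene"],out[k,"top"]);print(k,T.round(4).tolist(),"mid",T.mean(0).round(4))
    z=.048;print(" onz top",onz("top",out[k,"top"].mean(0)[None],z).round(4),"scene",onz("scene",out[k,"scene"].mean(0)[None],z).round(4))
# circles by edges in ROI
for n,(x0,y0,x1,y1),dp,rr in(("top",(172,182,206,216),1,(4,14)),("top",(120,122,170,168),1,(15,25))):
    a=cv2.resize(I[n][y0:y1,x0:x1],None,fx=8,fy=8,interpolation=cv2.INTER_CUBIC)
    c=cv2.HoughCircles(a,cv2.HOUGH_GRADIENT,1.5,30,param1=80,param2=25,minRadius=rr[0]*8,maxRadius=rr[1]*8)
    print(n,None if c is None else [((q[0]+.5)/8-.5+x0,(q[1]+.5)/8-.5+y0,q[2]/8) for q in c[0][:6]])
P=[("spool narrow",(302.7,249.1),(189,198.4)),("spindle tip",(280.9,319.5),(139.5,141.3))]
for k,s,t in P: print(k,tri(s,t).round(4),"zt",onz("top",[t],.07 if k[1]=='p' and 'narrow' in k else .11).round(4))
E
```

```text
bar top [[382.8, 146.0], [378.8, 203.1]] 249 5.0
hinge top [[316.9, 135.9], [311.2, 198.1]] 256 4.7
bar scene [[133.9, 134.8], [189.1, 116.3]] 210 4.2
hinge scene [[154.9, 183.7], [221.0, 158.9]] 255 4.2
bar [[0.5928, -0.3827, 0.0549, 0.0011], [0.4451, -0.3677, 0.0539, 0.0003]] mid [ 0.519  -0.3752  0.0544  0.0007]
 onz top [[ 0.5198 -0.3777  0.048 ]] scene [[ 0.5178 -0.3817  0.048 ]]
hinge [[0.6179, -0.2109, 0.0525, 0.0002], [0.456, -0.1926, 0.0547, 0.0015]] mid [ 0.537  -0.2018  0.0536  0.0008]
 onz top [[ 0.5376 -0.203   0.048 ]] scene [[ 0.5364 -0.2061  0.048 ]]
top [(np.float32(185.34375), np.float32(198.34375), np.float32(5.5))]
top None
spool narrow [[0.4521 0.1132 0.0614 0.0029]] zt [[0.4536 0.1097 0.07  ]]
spindle tip [[5.862e-01 2.250e-01 1.139e-01 2.000e-04]] zt [[0.587  0.2263 0.11  ]]
```

```bash
python3 - <<'E'
from h import *
for q in((186.2,198.5),(185.5,198.4)): print(tri((302.5,248.8),q).round(4), onz("top",[q],.07).round(4))
print(onz("scene",[(302.5,248.8)],.07).round(4))
a=get_image("top");b=get_image("scene")
def z(im,x0,y0,x1,y1,s):
    c=cv2.resize(im[y0:y1,x0:x1,::-1],None,fx=s,fy=s,interpolation=cv2.INTER_CUBIC)
    c=cv2.normalize(c,None,0,255,cv2.NORM_MINMAX)
    for i in range(0,x1-x0,10): cv2.putText(c,str(x0+i),(i*s,10),0,.35,(0,0,255));cv2.line(c,(i*s,0),(i*s,c.shape[0]),(0,0,255) ,1)if 0 else None;cv2.line(c,(i*s,0),(i*s,5),(0,0,255),1)
    for i in range(0,y1-y0,10): cv2.putText(c,str(y0+i),(2,i*s+4),0,.35,(0,0,255))
    return c
A=np.hstack([z(a,165,178,215,218,8),z(b,275,230,325,280,8)[:320]]);B=np.hstack([z(a,115,120,175,175,5),z(b,245,300,325,375,5)[:275]])
B=np.pad(B,((0,0),(0,800-B.shape[1]),(0,0)));cv2.imwrite("pics/z.png",np.vstack([A,B]))
E
```

```text
[[4.531e-01 1.171e-01 6.840e-02 4.000e-04]] [[0.4533 0.1166 0.07  ]]
[[4.536e-01 1.182e-01 7.020e-02 1.000e-04]] [[0.4535 0.1183 0.07  ]]
[[0.4535 0.118  0.07  ]]
```

View pics/z.png

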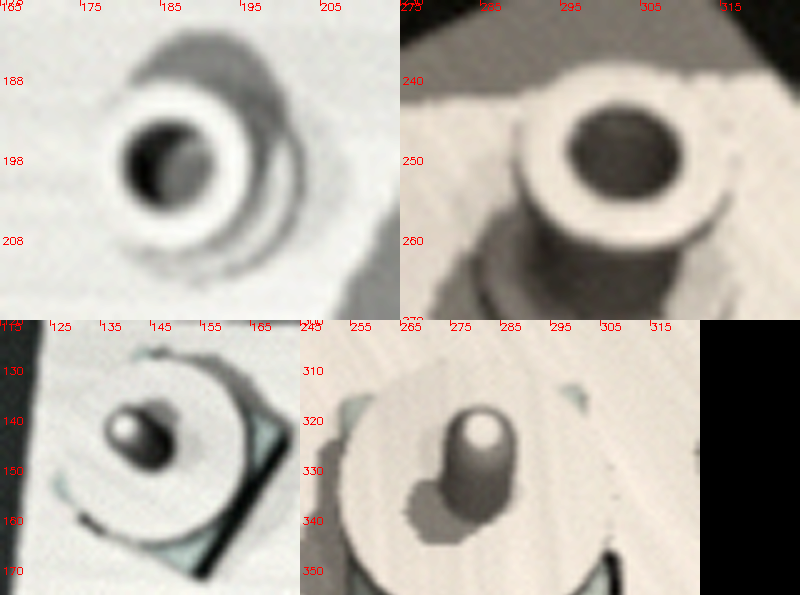

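Both bores are sharp: top (185.4,198.3), scene (302.6,248.6). The spindle tip is at top (139.4,141.1), scene (281.2,321.6).

```bash
python3 - <<'E'
from h import *
print(tri((302.6,248.6),(185.4,198.25)).round(4))
print(tri((281.2,321.6),(139.4,141.1)).round(4),onz("top",[(139.4,141.1)],.11).round(4),onz("scene",[(281.2,321.6)],.11).round(4))
from h import proj
T=np.linspace(0,2*np.pi,100)
c=np.c_[.587+.048*np.cos(T),.2258+.048*np.sin(T),0*T+.06]
for n in("top","scene"):
    p=proj(n,c);print(n,p.min(0).round(1),p.max(0).round(1))
E
```

```text
[[0.4537 0.1184 0.0714 0.    ]]
[[5.872e-01 2.267e-01 1.102e-01 3.000e-04]] [[0.5875 0.2266 0.11  ]] [[0.5869 0.2268 0.11  ]]
top [127.2 127.6] [164.4 164.6]
scene [251.9 306.6] [307.1 361. ]
```

>>> send_rows --targets '[[[0.3,0.6,0.3,0,0,0.06],[0.7,1,0.6,0,0,0.12],[1,1,0.6,0,0,0.19],[1,1,0.6,0,0,0.26],[1,1,0.6,0,0,0.33],[1,1,0.6,0,0,0.4],[1,1,0.6,0,0,0.47],[1,1,0.6,0,0,0.54],[1,1,0.6,0,0,0.57],[1,1,0.6,0,0,0.5715]]]' --fingers 1

```text
t: 1.4
eef_pos: [0.2581, -0.3743, 0.2913]
tool_rot: [-0.0, 0.743, 0.669, -0.0]
force: [-0.3, 0.1, 0.4]
width: 0.0856
```

>>> send_rows --targets '[[[0.2,0.5,0,0,0,0],[0.5,1,0,0,0,0],[0.5,1,0,0,0,0]]]'

```text
t: 1.7
eef_pos: [0.3093, -0.2713, 0.2915]
tool_rot: [0.0, 0.743, 0.669, 0.0]
force: [-0.1, -1.0, -0.3]
width: 0.0852
```

>>> send_rows --targets '[[[0.2,0.5,0,0,0,0],[0.5,1,0,0,0,0],[0.5,1,0,0,0,0]]]'

```text
t: 2.0
eef_pos: [0.3605, -0.1685, 0.2917]
tool_rot: [0.0, 0.743, 0.669, 0.001]
force: [-0.7, -0.6, -0.3]
width: 0.0854
```

>>> send_rows --targets '[[[0.2,0.5,0,0,0,0],[0.4,1,0,0,0,0],[0.4,1,0,0,0,0]]]'

```text
t: 2.3
eef_pos: [0.4016, -0.065, 0.2917]
tool_rot: [-0.0, 0.742, 0.67, 0.001]
force: [-0.3, -0.2, 0.0]
width: 0.0856
```

>>> send_rows --targets '[[[0.2,0.5,-0.3,0,0,0],[0.4,1,-0.6,0,0,0],[0.4,1,-0.6,0,0,0]]]'

```text
t: 2.6
eef_pos: [0.4418, 0.0369, 0.2299]
tool_rot: [-0.0, 0.742, 0.67, 0.001]
force: [0.4, -0.0, 0.1]
width: 0.0854
```

```bash
python3 - <<'E'
from h import *
s=get_state();print(s["t"],s["eef_pos"],s["joint_positions"].round(3)); print((np.array([.4537,.1184,.07])-s["eef_pos"])*10, R.from_quat(np.roll(s["tool_rot"],-1)).apply([0,1,0]))
E
```

```text
2.6 [0.44180971 0.03693514 0.22994032] [ 0.082  0.096 -0.176  1.298  0.002  1.756]
[ 0.11890287  0.81464862 -1.59940324] [ 9.94728360e-01 -1.02544793e-01  2.33958475e-04]
```

>>> send_rows --targets '[[[0.06,0.4,-0.3,0,0,0],[0.12,0.815,-0.6,0,0,0],[0.12,0.815,-0.9,0,0,0],[0.12,0.815,-0.9,0,0,0]]]'

```text
t: 3.0
eef_pos: [0.4517, 0.1184, 0.1366]
tool_rot: [-0.002, 0.742, 0.67, -0.002]
force: [-1.0, -0.6, 0.7]
width: 0.0852
```

```bash
python3 - <<'E'
from h import *
s=get_state();print(s["t"],(np.array([.4537,.1184,.042])-s["eef_pos"])*10)
E
```

```text
3.0 [ 2.04374572e-02  4.00480930e-04 -9.45934898e-01]
```

>>> send_rows --targets '[[[0.01,0,-0.3,0,0,0],[0.02,0,-0.6,0,0,0],[0.02,0,-0.85,0,0,0],[0.02,0,-0.95,0,0,0],[0.02,0,-0.95,0,0,0]]]'

```text
t: 3.5
eef_pos: [0.4537, 0.1175, 0.0419]
tool_rot: [-0.002, 0.743, 0.669, -0.002]
force: [0.1, 0.3, -0.1]
width: 0.0855
```

>>> send_rows --targets '[[[0,0,0,0,0,0],[0,0,0,0,0,0],[0,0,0,0,0,0],[0,0,0,0,0,0],[0,0,0,0,0,0],[0,0,0,0,0,0],[0,0,0,0,0,0],[0,0,0,0,0,0]]]' --fingers -1 --grip_force 80

```text
t: 4.3
eef_pos: [0.4547, 0.1176, 0.0439]
tool_rot: [-0.001, 0.743, 0.669, -0.001]
force: [-6.3, -3.8, 24.6]
width: 0.0516
```

>>> send_rows --targets '[[[0,0,0.1,0,0,0],[0,0,0.3,0,0,0],[0,0,0.6,0,0,0],[0,0,0.9,0,0,0],[0,0,1,0,0,0],[0,0,1,0,0,0]]]'

```text
t: 4.9
eef_pos: [0.4555, 0.1178, 0.1451]
tool_rot: [-0.001, 0.743, 0.669, -0.0]
force: [-0.0, -0.0, -6.7]
width: 0.0513
```

```bash
python3 - <<'E'
from h import *
a=get_image("top");b=get_image("scene");s=get_state();e=s["eef_pos"];print(s["t"],e,s["width"])
p=proj("scene",[e])[0].astype(int);q=proj("top",[e])[0].astype(int)
k=6
cv2.imwrite("pics/held.png",np.hstack([cv2.resize(x[c[1]-32:c[1]+32,c[0]-32:c[0]+32,::-1],None,fx=k,fy=k,interpolation=2) for x,c in((a,q),(b,p))]))
print(p,q)
E
```

```text
5.0 [0.4541157  0.1174662  0.14284495] 0.051357496157285104
[305 227] [179 195]
```

View pics/held.png

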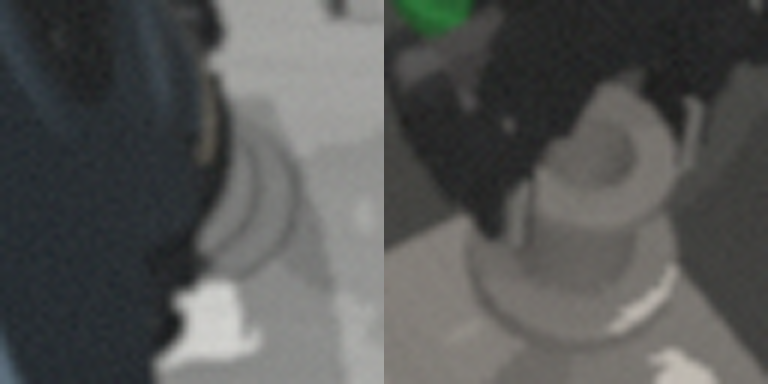

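The spool is held by the narrow flange between both pads, hanging upright, with its bore centre at about scene (307,220).

```bash
python3 - <<'E'
from h import *
for q in((307.3,219.5),(306.5,219),(308,220)):print(onz("scene",[q],.169).round(4))
# predicted bore ellipse & wide flange rim, if the axis is at TCP xy
T=np.linspace(0,2*np.pi,60)
for r,z in((.014,.169),(.027,.169),(.033,.105),(.033,.117)):
    p=proj("scene",np.c_[.4541+r*np.cos(T),.1175+r*np.sin(T),0*T+z]);print(r,((p.min(0)-[273,195])*6+[384,0]).round(),((p.max(0)-[273,195])*6+[384,0]).round())
s=get_state();print(s["force"],s["torque"])
E
```

```text
[[0.4532 0.118  0.169 ]]
[[0.4537 0.1164 0.169 ]]
[[0.4529 0.1196 0.169 ]]
0.014 [539. 109.] [633. 186.]
0.027 [496.  75.] [677. 223.]
0.033 [464. 178.] [673. 354.]
0.033 [466. 157.] [677. 334.]
[ 0.06403334 -0.70359172 -6.5172413 ] [-0.03800836 -0.02274651 -0.00230444]
```

>>> send_rows --targets '[[[0.02,-0.1,0.1,0,0,0],[0.06,-0.3,0.2,0,0,0],[0.1,-0.5,0.3,0,0,0],[0.15,-0.75,0.4,0,0,0],[0.2,-1,0.4,0,0,0]]]'

```text
t: 5.5
eef_pos: [0.4744, 0.016, 0.1835]
tool_rot: [-0.001, 0.743, 0.67, -0.002]
force: [0.0, 0.1, -6.6]
width: 0.0514
```

>>> send_rows --targets '[[[0.05,-0.25,0,0,0,0],[0.1,-0.5,0,0,0,0],[0.15,-0.75,0,0,0,0],[0.2,-1,0,0,0,0]]]'

```text
t: 5.9
eef_pos: [0.4938, -0.0857, 0.1828]
tool_rot: [-0.002, 0.743, 0.669, -0.002]
force: [0.3, 0.9, -5.5]
width: 0.0513
```

>>> send_rows --targets '[[[0.05,-0.25,0,0,0,0],[0.1,-0.5,0,0,0,0],[0.15,-0.75,0,0,0,0],[0.2,-1,0,0,0,0],[0.2,-1,0,0,0,0]]]'

```text
t: 6.4
eef_pos: [0.5134, -0.1888, 0.1818]
tool_rot: [-0.002, 0.744, 0.668, -0.003]
force: [-0.6, 1.4, -6.3]
width: 0.0514
```

```bash
python3 - <<'E'
from h import *
s=get_state();print(s["t"],s["eef_pos"],(np.array([.5304,-.266,.052])-s["eef_pos"])*10,s["width"],R.from_quat(np.roll(s["tool_rot"],-1)).apply([0,1,0]))
E
```

```text
6.4 [ 0.51341271 -0.18877889  0.18180492] [ 0.16987288 -0.77221114 -1.29804917] 0.051365673418851954 [ 0.99428762 -0.10645709 -0.0076824 ]
```

>>> send_rows --targets '[[[0.04,-0.2,0,0,0,0],[0.1,-0.45,0,0,0,0],[0.15,-0.65,0,0,0,0],[0.17,-0.77,-0.1,0,0,0],[0.17,-0.77,-0.3,0,0,0],[0.17,-0.77,-0.6,0,0,0],[0.17,-0.77,-0.8,0,0,0],[0.17,-0.77,-0.8,0,0,0]]]'

```text
t: 7.2
eef_pos: [0.528, -0.2645, 0.0981]
tool_rot: [-0.005, 0.744, 0.668, -0.004]
force: [-0.8, 1.1, -6.7]
width: 0.0512
```

```bash
python3 - <<'E'
from h import *
s=get_state();print(s["t"],s["eef_pos"],(np.array([.5304,-.266,.052])-s["eef_pos"])*10,s["force"])
e=s["eef_pos"];b=get_image("scene");x,y=proj("scene",[e])[0].astype(int)
T=np.linspace(0,2*np.pi,60)
cv2.imwrite("pics/seat.png",cv2.resize(b[y-55:y+55,x-55:x+65,::-1],None,fx=5.5,fy=5.5,interpolation=2));print(x,y)
E
```

```text
7.2 [ 0.52796574 -0.26454656  0.09806685] [ 0.02434258 -0.0145344  -0.46066854] [-0.81359304  1.07303714 -6.71040658]
176 139
```

View pics/seat.png

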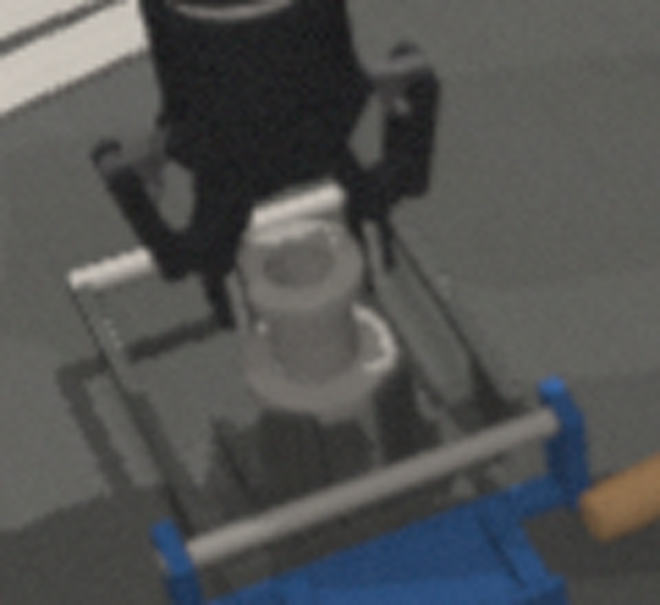

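The spool hangs over the leaf seat, between the cheeks and outside the V rest.

>>> send_rows --targets '[[[0.02,-0.015,-0.1,0,0,0],[0.025,-0.015,-0.2,0,0,0],[0.025,-0.015,-0.3,0,0,0],[0.025,-0.015,-0.38,0,0,0],[0.025,-0.015,-0.42,0,0,0],[0.025,-0.015,-0.42,0,0,0]]]'

```text
t: 7.85
eef_pos: [0.5312, -0.2664, 0.0576]
tool_rot: [-0.004, 0.744, 0.668, -0.004]
force: [-0.4, 0.6, -5.9]
width: 0.0513
```

>>> send_rows --targets '[[[0,0,-0.02,0,0,0],[0,0,-0.04,0,0,0],[0,0,-0.04,0,0,0]]]'

```text
t: 8.15
eef_pos: [0.5312, -0.2664, 0.0535]
tool_rot: [-0.004, 0.744, 0.668, -0.004]
force: [0.2, 0.5, -6.8]
width: 0.0511
```

Not in contact yet, so I'll go down in small steps.

>>> send_rows --targets '[[[0,0,-0.01,0,0,0],[0,0,-0.02,0,0,0],[0,0,-0.02,0,0,0]]]'

```text
t: 8.45
eef_pos: [0.5313, -0.2665, 0.0523]
tool_rot: [-0.004, 0.744, 0.668, -0.004]
force: [-4.5, 1.4, 4.9]
width: 0.0512
```

>>> send_rows --targets '[[[0,0,-0.01,0,0,0],[0,0,-0.02,0,0,0],[0,0,-0.02,0,0,0]]]'

```text
t: 8.75
eef_pos: [0.5313, -0.2666, 0.0521]
tool_rot: [-0.003, 0.744, 0.668, -0.004]
force: [-12.5, 5.5, 21.9]
width: 0.0511
```

>>> send_rows --targets '[[[0,0,0,0,0,0],[0,0,0,0,0,0],[0,0,0,0,0,0],[0,0,0,0,0,0],[0,0,0,0,0,0]]]' --fingers 1

```text
t: 9.25
eef_pos: [0.5314, -0.2666, 0.052]
tool_rot: [-0.003, 0.744, 0.668, -0.004]
force: [-0.1, 0.4, 0.6]
width: 0.0858
```

>>> send_rows --targets '[[[0,0,0.1,0,0,0],[0,0,0.4,0,0,0],[0,0,0.8,0,0,0.0],[0,-0.3,1,0,0,0.07],[0,-0.6,1,0,0,0.14],[-0.05,-0.9,1,0,0,0.21],[-0.1,-1,1,0,0,0.28],[-0.12,-1,1,0,0,0.35],[-0.12,-1,1,0,0,0.42],[-0.12,-1,1,0,0,0.49],[-0.12,-1,1,0,0,0.56],[-0.12,-1,1,0,0,0.63],[-0.12,-1,1,0,0,0.7],[-0.12,-1,1,0,0,0.77],[-0.12,-1,1,0,0,0.785],[-0.12,-1,1,0,0,0.785]]]'

```text
t: 10.85
eef_pos: [0.5194, -0.3666, 0.1527]
tool_rot: [0.0, 0.053, 0.999, -0.005]
force: [0.4, 0.4, -0.1]
width: 0.0853
```

```bash
python3 - <<'E'
from h import *
s=get_state();e=s["eef_pos"];print(s["t"],e,(np.array([.519,-.377,.029])-e)*10,s["width"],s["joint_positions"].round(2));r=R.from_quat(np.roll(s["tool_rot"],-1));print(r.apply(np.eye(3)[1:]))
want=np.array([[0.106,.994,0],[0,0,-1]]);w=R.align_vectors(want,r.apply(np.eye(3)[1:]))[0].as_rotvec();print(w/2)
crop(get_image("scene"),100,80,260,230,3.5,"pics/left.png")
E
```

```text
10.85 [ 0.51940768 -0.36664746  0.15270769] [-0.00407684 -0.10352536 -1.23707693] 0.08532227910221181 [-0.61  0.51  0.2   1.25 -0.01 -0.5 ]
[[ 1.06766096e-01  9.94227743e-01 -1.05922605e-02]
 [ 3.51376679e-04 -1.06908802e-02 -9.99942789e-01]]
[0.00534548 0.00017764 0.00036488]
```

View pics/left.png

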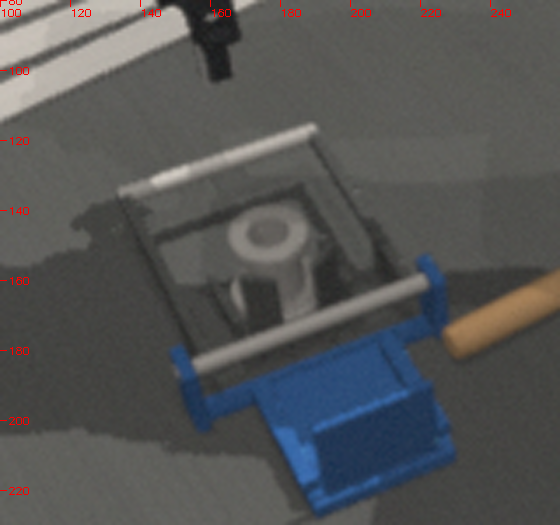

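The spool stands upright on the leaf seat, its bore at scene (176,147), and the bar is free. Now I'll grip the bar.

>>> send_rows --targets '[[[0,-0.1,-0.3,0.005,0,0],[0,-0.1,-0.6,0.005,0,0],[0,-0.1,-0.9,0.005,0,0],[0,-0.1,-0.9,0.005,0,0]]]'

```text
t: 11.3
eef_pos: [0.5173, -0.3752, 0.0591]
tool_rot: [-0.002, 0.055, 0.998, 0.001]
force: [-0.5, 0.5, -0.5]
width: 0.0857
```

>>> send_rows --targets '[[[0,0,-0.2,0,0,0],[0,0,-0.34,0,0,0],[0,0,-0.34,0,0,0]]]'

```text
t: 11.6
eef_pos: [0.5167, -0.3748, 0.0243]
tool_rot: [-0.003, 0.055, 0.998, 0.002]
force: [0.3, -0.4, 0.3]
width: 0.0851
```

>>> send_rows --targets '[[[0,0,0,0,0,0],[0,0,0,0,0,0],[0,0,0,0,0,0],[0,0,0,0,0,0],[0,0,0,0,0,0],[0,0,0,0,0,0],[0,0,0,0,0,0],[0,0,0,0,0,0],[0,0,0,0,0,0]]]' --fingers -1 --grip_force 40

```text
t: 12.5
eef_pos: [0.5168, -0.3761, 0.0249]
tool_rot: [-0.003, 0.055, 0.998, 0.001]
force: [-1.9, -7.1, 0.9]
width: 0.0123
```

```bash
python3 - <<'E'
from h import *
s=get_state();e=s["eef_pos"];print(s["t"],e,s["width"],s["force"],s["torque"])
h=np.array([.537,-.2035]);v=e[:2]-h;print(v,np.linalg.norm(v))
yd=np.array([.106,.994]);r=.175
# 20 waypoints deltas (units .1m) from start for equal angles
prev=np.zeros(3)
for i,a in enumerate(np.linspace(0,np.pi,13)):
    d=np.r_[yd*r*(1-np.cos(a)),r*np.sin(a)]*10;print(i,d.round(3),(d-prev).round(3));prev=d
E
```

```text
12.5 [ 0.51682779 -0.37607169  0.02488918] 0.012342726208166453 [-1.87532765 -7.0774398   0.91085996] [-1.52094613  0.32766055  0.00944362]
[-0.02017221 -0.17257169] 0.17374667244622252
0 [0. 0. 0.] [0. 0. 0.]
1 [0.006 0.059 0.453] [0.006 0.059 0.453]
2 [0.025 0.233 0.875] [0.019 0.174 0.422]
3 [0.054 0.509 1.237] [0.029 0.276 0.362]
4 [0.093 0.87  1.516] [0.038 0.36  0.278]
5 [0.137 1.289 1.69 ] [0.045 0.42  0.175]
6 [0.185 1.739 1.75 ] [0.048 0.45  0.06 ]
7 [0.234 2.19  1.69 ] [ 0.048  0.45  -0.06 ]
8 [0.278 2.609 1.516] [ 0.045  0.42  -0.175]
9 [0.317 2.97  1.237] [ 0.038  0.36  -0.278]
10 [0.346 3.246 0.875] [ 0.029  0.276 -0.362]
11 [0.365 3.42  0.453] [ 0.019  0.174 -0.422]
12 [0.371 3.479 0.   ] [ 0.006  0.059 -0.453]
```

>>> send_rows --targets '[[[0,0.005,0.06,0,0,0],[0.001,0.01,0.15,0,0,0],[0.002,0.016,0.23,0,0,0],[0.003,0.027,0.3,0,0,0],[0.005,0.042,0.38,0,0,0],[0.006,0.06,0.453,0,0,0],[0.006,0.06,0.453,0,0,0]]]'

```text
t: 13.2
eef_pos: [0.5174, -0.3704, 0.0712]
tool_rot: [-0.003, 0.055, 0.998, 0.0]
force: [-1.4, -6.4, -4.2]
width: 0.0125
```

```bash
cat > arc.py <<'E'
from h import *
import sys
# bar position from tool (grasp pt = tcp + 0.019 up + off); angle about hinge
s=get_state();e=s["eef_pos"];h=np.array([.537,-.2035]);yd=np.array([.106,.994]);xd=np.array([.994,-.106])
E0=np.array([.5168,-.3761,.0249]);d=e-E0
yy=-.175+d[:2]@yd;zz=d[2];a=np.arctan2(zz,-yy)
print("t",round(s["t"],2),"ang",np.degrees(a).round(1),"r",np.hypot(yy,zz).round(4),"x",(d[:2]@xd).round(4),"w",s["width"].round(4),"F",s["force"].round(1),"q",s["joint_positions"].round(2), (R.from_quat(np.roll(s["tool_rot"],-1)).apply([0,0,1])).round(3))
for t in map(float,sys.argv[1:]):
    t=np.radians(t);T=E0+np.r_[yd*.175*(1-np.cos(t)),.175*np.sin(t)];print(np.degrees(t).round(),((T-e)*10).round(3))
E
python3 arc.py 20 25 30 35 40 45
```

```text
Traceback (most recent call last):
  File "arc.py", line 7, in <module>
    print("t",round(s["t"],2),"ang",np.degrees(a).round(1),"r",np.hypot(yy,zz).round(4),"x",(d[:2]@xd).round(4),"w",s["width"].round(4),"F",s["force"].round(1),"q",s["joint_positions"].round(2), (R.from_quat(np.roll(s["tool_rot"],-1)).apply([0,0,1])).round(3))
                                                                                                                    ^^^^^^^^^^^^^^^^
AttributeError: 'float' object has no attribute 'round'
```

```bash
sed -i 's/s\["width"\].round(4)/round(s["width"],4)/' arc.py; python3 arc.py 20 25 30 35 40 45
```

```text
t 13.2 ang 15.3 r 0.1755 x -0.0 w 0.0125 F [-1.4 -6.4 -4.2] q [-0.62  0.57  0.07  1.08 -0.   -0.51] [-0.006  0.001 -1.   ]
20.0 [0.005 0.048 0.136]
25.0 [0.011 0.106 0.277]
30.0 [0.019 0.176 0.412]
35.0 [0.028 0.258 0.541]
40.0 [0.037 0.35  0.662]
45.0 [0.048 0.453 0.775]
```

>>> send_rows --targets '[[[0.003,0.025,0.07,0,0,0],[0.005,0.048,0.14,0,0,0],[0.008,0.075,0.21,0,0,0],[0.011,0.106,0.277,0,0,0],[0.019,0.176,0.412,0,0,0],[0.028,0.258,0.541,0,0,0],[0.037,0.35,0.662,0,0,0],[0.048,0.453,0.775,0,0,0]]]'

```text
t: 14.0
eef_pos: [0.522, -0.3278, 0.1507]
tool_rot: [-0.002, 0.056, 0.998, -0.003]
force: [-7.4, -20.3, 10.0]
width: 0.0127
```

```bash
python3 arc.py 50 55 60 65 70 75 80
```

```text
t 14.0 ang 44.9 r 0.1784 x 0.0001 w 0.0127 F [ -7.4 -20.3  10. ] q [-0.56  0.48  0.14  1.23 -0.01 -0.44] [-0.005 -0.006 -1.   ]
50.0 [0.014 0.138 0.082]
55.0 [0.027 0.259 0.175]
60.0 [0.04  0.387 0.257]
65.0 [0.055 0.521 0.328]
70.0 [0.07  0.661 0.386]
75.0 [0.085 0.806 0.432]
80.0 [0.101 0.954 0.465]
```

>>> send_rows --targets '[[[0,0,0,0,0,0],[0,0,0,0,0,0],[0,0,0,0,0,0]]]'

```text
t: 14.3
eef_pos: [0.5219, -0.3283, 0.1505]
tool_rot: [-0.002, 0.057, 0.998, -0.003]
force: [-1.4, -6.0, -0.2]
width: 0.0123
```

```bash
sed -i 's/175\*(1-np.cos(t)),.175\*np/RR*(1-np.cos(t))+(0.175-RR)*yd*0,.175*np/' arc.py; sed -i 's/T=E0+.*;print/T=E0+np.r_[yd*(.175-RR*np.cos(t)),RR*np.sin(t)];print/; s/^for/RR=np.hypot(yy,zz)\nfor/' arc.py; python3 arc.py 50 55 60 65 70 75 80
```

```text
t 14.3 ang 44.7 r 0.1786 x 0.0 w 0.0123 F [-1.4 -6.  -0.2] q [-0.56  0.48  0.14  1.23 -0.01 -0.44] [-0.005 -0.006 -1.   ]
50.0 [0.013 0.121 0.112]
55.0 [0.026 0.243 0.207]
60.0 [0.04  0.374 0.291]
65.0 [0.054 0.511 0.363]
70.0 [0.07  0.654 0.422]
75.0 [0.085 0.802 0.469]
80.0 [0.102 0.953 0.503]
```

>>> send_rows --targets '[[[0.006,0.06,0.056,0,0,0],[0.013,0.121,0.112,0,0,0],[0.026,0.243,0.207,0,0,0],[0.04,0.374,0.291,0,0,0],[0.054,0.511,0.363,0,0,0],[0.07,0.654,0.422,0,0,0],[0.085,0.802,0.469,0,0,0],[0.102,0.953,0.503,0,0,0]]]'

```text
t: 15.1
eef_pos: [0.532, -0.2332, 0.2013]
tool_rot: [-0.002, 0.057, 0.998, -0.004]
force: [-0.8, -3.8, 0.2]
width: 0.0124
```

```bash
python3 arc.py 82 85 90 95 100 105 110
```

```text
t 15.1 ang 79.9 r 0.1792 x -0.0 w 0.0124 F [-0.8 -3.8  0.2] q [-0.41  0.39  0.13  1.31 -0.01 -0.29] [-0.005 -0.007 -1.   ]
82.0 [0.007 0.063 0.01 ]
85.0 [0.017 0.155 0.021]
90.0 [0.033 0.311 0.028]
95.0 [0.05  0.466 0.021]
100.0 [0.066 0.62  0.   ]
105.0 [ 0.082  0.772 -0.033]
110.0 [ 0.098  0.92  -0.08 ]
```

```bash
sed -i 's/\.0249/.0289/' arc.py; python3 arc.py 82 85 90 95 100 105 110
```

```text
t 15.1 ang 79.7 r 0.1752 x -0.0 w 0.0124 F [-0.8 -3.8  0.2] q [-0.41  0.39  0.13  1.31 -0.01 -0.29] [-0.005 -0.007 -1.   ]
82.0 [0.007 0.068 0.011]
85.0 [0.017 0.159 0.022]
90.0 [0.033 0.311 0.028]
95.0 [0.049 0.463 0.022]
100.0 [0.065 0.613 0.002]
105.0 [ 0.081  0.762 -0.031]
110.0 [ 0.097  0.906 -0.077]
```

>>> send_rows --targets '[[[0.007,0.068,0.011,0,0,0],[0.017,0.159,0.022,0,0,0],[0.033,0.311,0.028,0,0,0],[0.049,0.463,0.022,0,0,0],[0.065,0.613,0.002,0,0,0],[0.081,0.762,-0.031,0,0,0],[0.089,0.835,-0.053,0,0,0],[0.097,0.906,-0.077,0,0,0]]]'

```text
t: 15.9
eef_pos: [0.5418, -0.1419, 0.1932]
tool_rot: [-0.002, 0.057, 0.998, -0.004]
force: [3.0, -2.5, -3.0]
width: 0.0121
```

```bash
python3 arc.py 113 116 119 122 125 128 131 134 137 140 143 146
```

```text
t 15.9 ang 110.2 r 0.175 x 0.0 w 0.0121 F [ 3.  -2.5 -3. ] q [-0.25  0.35  0.05  1.28 -0.01 -0.14] [-0.005 -0.008 -1.   ]
113.0 [ 0.008  0.077 -0.031]
116.0 [ 0.017  0.16  -0.069]
119.0 [ 0.025  0.241 -0.112]
122.0 [ 0.034  0.319 -0.158]
125.0 [ 0.042  0.395 -0.209]
128.0 [ 0.049  0.469 -0.263]
131.0 [ 0.057  0.539 -0.322]
134.0 [ 0.064  0.606 -0.384]
137.0 [ 0.071  0.67  -0.449]
140.0 [ 0.077  0.73  -0.518]
143.0 [ 0.083  0.787 -0.589]
146.0 [ 0.089  0.84  -0.664]
```

>>> send_rows --targets '[[[0.008,0.077,-0.031,0,0,0],[0.017,0.16,-0.069,0,0,0],[0.025,0.241,-0.112,0,0,0],[0.034,0.319,-0.158,0,0,0],[0.042,0.395,-0.209,0,0,0],[0.049,0.469,-0.263,0,0,0],[0.057,0.539,-0.322,0,0,0],[0.064,0.606,-0.384,0,0,0],[0.071,0.67,-0.449,0,0,0],[0.077,0.73,-0.518,0,0,0],[0.083,0.787,-0.589,0,0,0],[0.089,0.84,-0.664,0,0,0]]]'

```text
t: 17.1
eef_pos: [0.5506, -0.0575, 0.1261]
tool_rot: [-0.003, 0.057, 0.998, -0.004]
force: [-0.9, -1.6, 0.4]
width: 0.0123
```

```bash
python3 arc.py 149 152 155 158 161 164 167 170 172 174 176 178 180
```

```text
t 17.1 ang 146.2 r 0.1748 x -0.0002 w 0.0123 F [-0.9 -1.6  0.4] q [-0.1   0.37 -0.09  1.11 -0.01  0.01] [-0.006 -0.008 -1.   ]
149.0 [ 0.006  0.042 -0.071]
152.0 [ 0.011  0.087 -0.151]
155.0 [ 0.015  0.128 -0.233]
158.0 [ 0.019  0.164 -0.317]
161.0 [ 0.022  0.196 -0.403]
164.0 [ 0.025  0.223 -0.49 ]
167.0 [ 0.028  0.246 -0.578]
170.0 [ 0.03   0.264 -0.668]
172.0 [ 0.031  0.274 -0.728]
174.0 [ 0.031  0.281 -0.789]
176.0 [ 0.032  0.286 -0.85 ]
178.0 [ 0.032  0.29  -0.911]
180.0 [ 0.033  0.291 -0.972]
```

>>> send_rows --targets '[[[0.006,0.042,-0.071,0,0,0],[0.011,0.087,-0.151,0,0,0],[0.015,0.128,-0.233,0,0,0],[0.019,0.164,-0.317,0,0,0],[0.022,0.196,-0.403,0,0,0],[0.025,0.223,-0.49,0,0,0],[0.028,0.246,-0.578,0,0,0],[0.03,0.264,-0.668,0,0,0],[0.031,0.274,-0.728,0,0,0],[0.031,0.281,-0.789,0,0,0],[0.032,0.286,-0.85,0,0,0],[0.032,0.29,-0.911,0,0,0],[0.033,0.291,-0.94,0,0,0],[0.033,0.291,-0.97,0,0,0],[0.033,0.291,-0.97,0,0,0]]]'

```text
t: 18.6
eef_pos: [0.5538, -0.0283, 0.0287]
tool_rot: [-0.003, 0.057, 0.998, -0.004]
force: [-1.4, 0.3, -2.4]
width: 0.0127
```

```bash
python3 arc.py 180
```

```text
t 18.6 ang -179.9 r 0.1746 x -0.0001 w 0.0127 F [-1.4  0.3 -2.4] q [-0.05  0.45 -0.24  0.89 -0.01  0.07] [-0.006 -0.008 -1.   ]
180.0 [ 0.    -0.003  0.002]
```

>>> send_rows --targets '[[[0,0,-0.02,0,0,0],[0,0,-0.03,0,0,0],[0,0,-0.03,0,0,0],[0,0,-0.03,0,0,0]]]'

```text
t: 19.0
eef_pos: [0.5541, -0.0283, 0.0275]
tool_rot: [-0.002, 0.057, 0.998, -0.004]
force: [-13.5, 0.8, 30.3]
width: 0.0124
```

```bash
python3 arc.py 178 176 173 170 167 164 161 158 154 150 146;  python3 - <<'E'
from h import *
crop(get_image("scene"),120,90,280,240,3.5,"pics/closed.png")
E
```

```text
t 19.0 ang -179.6 r 0.1746 x 0.0002 w 0.0124 F [-13.5   0.8  30.3] q [-0.05  0.45 -0.24  0.89 -0.01  0.07] [-0.004 -0.007 -1.   ]
178.0 [-0.002 -0.003  0.075]
176.0 [-0.002 -0.007  0.135]
173.0 [-0.003 -0.015  0.226]
170.0 [-0.005 -0.029  0.317]
167.0 [-0.007 -0.047  0.407]
164.0 [-0.009 -0.07   0.495]
161.0 [-0.012 -0.097  0.582]
158.0 [-0.016 -0.129  0.668]
154.0 [-0.021 -0.178  0.779]
150.0 [-0.027 -0.235  0.887]
146.0 [-0.034 -0.299  0.99 ]
```

View pics/closed.png

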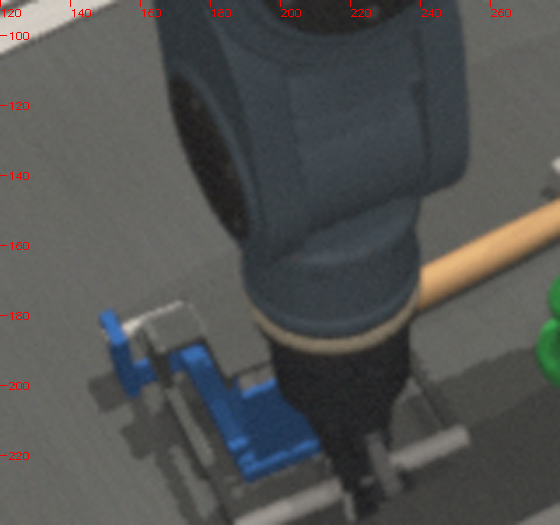

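Firm contact at 180°, and the picture shows the bar level beyond the nest at scene (185..250, 215..238): the leaf is closed. Now I'll open it again the same way.

>>> send_rows --targets '[[[0,0,0.04,0,0,0],[-0.002,-0.003,0.075,0,0,0],[-0.002,-0.007,0.135,0,0,0],[-0.003,-0.015,0.226,0,0,0],[-0.005,-0.029,0.317,0,0,0],[-0.007,-0.047,0.407,0,0,0],[-0.009,-0.07,0.495,0,0,0],[-0.012,-0.097,0.582,0,0,0],[-0.016,-0.129,0.668,0,0,0],[-0.021,-0.178,0.779,0,0,0],[-0.027,-0.235,0.887,0,0,0],[-0.034,-0.299,0.99,0,0,0]]]'

```text
t: 20.25
eef_pos: [0.5508, -0.0572, 0.128]
tool_rot: [-0.002, 0.056, 0.998, -0.002]
force: [0.1, 13.8, 3.4]
width: 0.013
```

```bash
python3 arc.py 142 137 132 127 122 117 112
```

```text
t 20.25 ang 145.8 r 0.1761 x 0.0 w 0.013 F [ 0.1 13.8  3.4] q [-0.1   0.36 -0.09  1.12 -0.01  0.01] [-0.003 -0.005 -1.   ]
142.0 [-0.008 -0.07   0.093]
137.0 [-0.018 -0.169  0.21 ]
132.0 [-0.03  -0.278  0.318]
127.0 [-0.043 -0.396  0.415]
122.0 [-0.056 -0.522  0.502]
117.0 [-0.07  -0.655  0.578]
112.0 [-0.085 -0.794  0.642]
```

>>> send_rows --targets '[[[-0.008,-0.07,0.093,0,0,0],[-0.018,-0.169,0.21,0,0,0],[-0.03,-0.278,0.318,0,0,0],[-0.043,-0.396,0.415,0,0,0],[-0.056,-0.522,0.502,0,0,0],[-0.07,-0.655,0.578,0,0,0],[-0.085,-0.794,0.642,0,0,0]]]'

```text
t: 20.95
eef_pos: [0.5428, -0.137, 0.1941]
tool_rot: [-0.0, 0.056, 0.998, -0.002]
force: [3.4, 4.8, 1.9]
width: 0.0125
```

```bash
python3 arc.py 108 103 98 93 88 83 78
```

```text
t 20.95 ang 111.6 r 0.1777 x 0.0005 w 0.0125 F [3.4 4.8 1.9] q [-0.24  0.35  0.05  1.27 -0.   -0.13] [-0.001 -0.005 -1.   ]
108.0 [-0.016 -0.105  0.038]
103.0 [-0.032 -0.254  0.079]
98.0 [-0.048 -0.405  0.107]
93.0 [-0.064 -0.559  0.122]
88.0 [-0.081 -0.713  0.124]
83.0 [-0.097 -0.866  0.111]
78.0 [-0.113 -1.018  0.086]
```

>>> send_rows --targets '[[[-0.014,-0.105,0.035,0,0,0],[-0.03,-0.254,0.075,0,0,0],[-0.046,-0.405,0.105,0,0,0],[-0.062,-0.559,0.12,0,0,0],[-0.079,-0.713,0.122,0,0,0],[-0.095,-0.866,0.111,0,0,0],[-0.108,-0.99,0.09,0,0,0]]]'

```text
t: 21.65
eef_pos: [0.5317, -0.2375, 0.2028]
tool_rot: [-0.001, 0.056, 0.998, -0.002]
force: [7.5, 1.2, -7.0]
width: 0.0128
```

```bash
python3 arc.py 76 72 67 62 57 52 47 42
```

```text
t 21.65 ang 78.4 r 0.1775 x 0.0001 w 0.0128 F [ 7.5  1.2 -7. ] q [-0.42  0.39  0.14  1.32 -0.   -0.31] [-0.001 -0.005 -1.   ]
76.0 [-0.009 -0.073 -0.016]
72.0 [-0.022 -0.191 -0.051]
67.0 [-0.037 -0.335 -0.105]
62.0 [-0.052 -0.474 -0.172]
57.0 [-0.066 -0.607 -0.25 ]
52.0 [-0.079 -0.732 -0.34 ]
47.0 [-0.092 -0.849 -0.441]
42.0 [-0.103 -0.957 -0.551]
```

>>> send_rows --targets '[[[-0.009,-0.073,-0.016,0,0,0],[-0.022,-0.191,-0.051,0,0,0],[-0.037,-0.335,-0.105,0,0,0],[-0.052,-0.474,-0.172,0,0,0],[-0.066,-0.607,-0.25,0,0,0],[-0.079,-0.732,-0.34,0,0,0],[-0.092,-0.849,-0.441,0,0,0],[-0.103,-0.957,-0.551,0,0,0]]]'

```text
t: 22.45
eef_pos: [0.5211, -0.3344, 0.1467]
tool_rot: [-0.001, 0.056, 0.998, -0.002]
force: [2.2, 0.6, -1.1]
width: 0.0123
```

```bash
python3 arc.py 40 36 32 28 24 20 17 14 11 8 5 2 0
```

```text
t 22.45 ang 41.5 r 0.1777 x -0.0002 w 0.0123 F [ 2.2  0.6 -1.1] q [-0.57  0.48  0.14  1.22 -0.01 -0.46] [-0.002 -0.005 -1.   ]
40.0 [-0.001 -0.031 -0.035]
36.0 [-0.01  -0.107 -0.133]
32.0 [-0.017 -0.176 -0.236]
28.0 [-0.023 -0.237 -0.343]
24.0 [-0.029 -0.291 -0.455]
20.0 [-0.034 -0.338 -0.57 ]
17.0 [-0.037 -0.367 -0.658]
14.0 [-0.04  -0.392 -0.748]
11.0 [-0.042 -0.412 -0.839]
8.0 [-0.044 -0.427 -0.93 ]
5.0 [-0.045 -0.437 -1.023]
2.0 [-0.045 -0.443 -1.116]
0.0 [-0.045 -0.444 -1.178]
```

>>> send_rows --targets '[[[-0.001,-0.031,-0.035,0,0,0],[-0.01,-0.105,-0.133,0,0,0],[-0.017,-0.173,-0.236,0,0,0],[-0.023,-0.232,-0.343,0,0,0],[-0.029,-0.284,-0.455,0,0,0],[-0.034,-0.33,-0.57,0,0,0],[-0.037,-0.357,-0.658,0,0,0],[-0.04,-0.381,-0.748,0,0,0],[-0.042,-0.4,-0.839,0,0,0],[-0.044,-0.414,-0.93,0,0,0],[-0.045,-0.42,-0.98,0,0,0]]]'

```text
t: 23.55
eef_pos: [0.5166, -0.3759, 0.0476]
tool_rot: [-0.001, 0.056, 0.998, -0.002]
force: [1.9, 7.4, -1.4]
width: 0.0125
```

>>> send_rows --targets '[[[0,-0.004,-0.06,0,0,0],[0,-0.006,-0.11,0,0,0],[0,-0.006,-0.15,0,0,0],[0,-0.006,-0.17,0,0,0],[0,-0.006,-0.17,0,0,0]]]'

```text
t: 24.05
eef_pos: [0.5178, -0.3765, 0.0336]
tool_rot: [0.001, 0.056, 0.998, -0.002]
force: [-8.4, 15.3, 38.3]
width: 0.0123
```

```bash
python3 arc.py 0
```

```text
t 24.05 ang 1.5 r 0.1753 x 0.001 w 0.0123 F [-8.4 15.3 38.3] q [-0.63  0.59  0.02  0.99 -0.   -0.52] [ 0.001 -0.005 -1.   ]
0.0 [-0.01   0.    -0.047]
```

>>> send_rows --targets '[[[0,0,0,0,0,0],[0,0,0,0,0,0],[0,0,0,0,0,0],[0,0,0,0,0,0],[0,0,0,0,0,0]]]' --fingers 1

```text
t: 24.55
eef_pos: [0.5176, -0.3766, 0.0333]
tool_rot: [0.001, 0.056, 0.998, -0.002]
force: [-1.5, -1.0, -0.4]
width: 0.0834
```

>>> send_rows --targets '[[[0,0,0.1,0,0,0],[0,0,0.4,0,0,0],[0,0,0.8,0,0,0.0],[0,0,1,0,0,-0.07],[0,0,1,0,0,-0.14],[0,0,1,0,0,-0.21],[0,0,1,0,0,-0.28],[0,0,1,0,0,-0.35],[0,0,1,0,0,-0.42],[0,0,1,0,0,-0.49],[0,0,1,0,0,-0.56],[0,0,1,0,0,-0.63],[0,0,1,0,0,-0.7],[0,0,1,0,0,-0.77],[0,0,1,0,0,-0.785]]]'

```text
t: 26.05
eef_pos: [0.5177, -0.3767, 0.1339]
tool_rot: [-0.001, 0.746, 0.665, -0.002]
force: [-0.1, 0.4, 1.1]
width: 0.0858
```

```bash
python3 - <<'E'
from h import *
a=get_image("top");b=get_image("scene");s=get_state();print(s["t"],s["eef_pos"],s["tool_rot"])
f=lambda im,x0,y0,w,h,k:cv2.resize(im[y0:y0+h,x0:x0+w,::-1],None,fx=k,fy=k,interpolation=2)
cv2.imwrite("pics/nest.png",np.hstack([f(a,255,125,70,90,5.6),f(b,140,130,90,113,4.46)[:504]]))
E
```

```text
26.15 [ 0.51766519 -0.37664249  0.13372035] [-0.00109482  0.74452652  0.66758841 -0.002187  ]
```

View pics/nest.png

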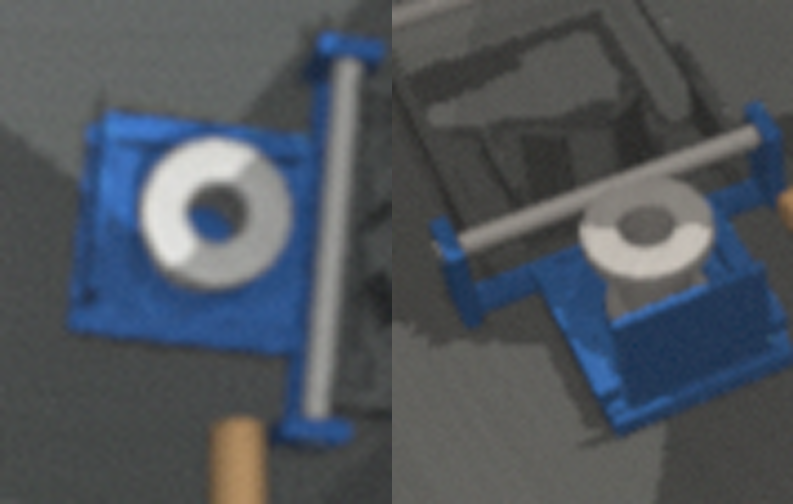

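The spool stands turned on the nest with its wide flange up: top (293.2,162.6), scene (196.6,180.7). The leaf is open.

```bash
python3 - <<'E'
from h import *
print(tri((196.6,180.7),(293.2,162.6)).round(4),onz("top",[(293.2,162.6)],.078).round(4),onz("scene",[(196.6,180.7)],.078).round(4))
E
```

```text
[[ 5.432e-01 -1.462e-01  7.720e-02  1.000e-04]] [[ 0.5429 -0.1461  0.078 ]] [[ 0.5435 -0.1457  0.078 ]]
```

>>> send_rows --targets '[[[0.02,0.4,0.25,0,0,0],[0.08,0.8,0.5,0,0,0],[0.1,1,0.5,0,0,0]]]'

```text
t: 26.45
eef_pos: [0.5291, -0.2749, 0.1874]
tool_rot: [0.001, 0.743, 0.669, -0.001]
force: [0.9, -1.0, 0.1]
width: 0.0855
```

>>> send_rows --targets '[[[0.06,0.5,0,0,0,0],[0.12,1,0,0,0,0],[0.12,1,0,0,0,0]]]'

```text
t: 26.75
eef_pos: [0.5417, -0.1702, 0.188]
tool_rot: [0.001, 0.74, 0.672, -0.001]
force: [0.3, -0.5, 0.4]
width: 0.0852
```

```bash
python3 - <<'E'
from h import *
s=get_state();print(s["t"],s["eef_pos"],R.from_quat(np.roll(s["tool_rot"],-1)).apply(np.eye(3)[1:]).round(4))
E
```

```text
26.75 [ 0.54167373 -0.17022446  0.18804697] [[ 9.954e-01 -9.550e-02  6.000e-04]
 [ 4.000e-04 -2.000e-03 -1.000e+00]]
```

>>> send_rows --targets '[[[0.015,0.15,0,0,0,0],[0.015,0.24,-0.2,0,0,0],[0.015,0.242,-0.5,0,0,0],[0.015,0.242,-0.75,0,0,0],[0.015,0.242,-0.75,0,0,0]]]'

```text
t: 27.25
eef_pos: [0.5412, -0.1457, 0.1104]
tool_rot: [-0.001, 0.739, 0.674, -0.002]
force: [-0.1, -0.5, 1.3]
width: 0.0855
```

```bash
python3 - <<'E'
from h import *
s=get_state();print(s["t"],((np.array([.5432,-.146,.047])-s["eef_pos"])*10).round(3))
E
```

```text
27.25 [ 0.02  -0.003 -0.634]
```

>>> send_rows --targets '[[[0.02,-0.003,-0.15,0,0,0],[0.02,-0.003,-0.35,0,0,0],[0.02,-0.003,-0.5,0,0,0],[0.02,-0.003,-0.63,0,0,0],[0.02,-0.003,-0.63,0,0,0]]]'

```text
t: 27.75
eef_pos: [0.5428, -0.1461, 0.0468]
tool_rot: [-0.002, 0.739, 0.674, -0.002]
force: [0.2, -0.7, -0.4]
width: 0.0854
```

>>> send_rows --targets '[[[0,0,0,0,0,0],[0,0,0,0,0,0],[0,0,0,0,0,0],[0,0,0,0,0,0],[0,0,0,0,0,0],[0,0,0,0,0,0],[0,0,0,0,0,0]]]' --fingers -1 --grip_force 80

```text
t: 28.45
eef_pos: [0.5434, -0.1464, 0.0486]
tool_rot: [-0.001, 0.739, 0.674, -0.002]
force: [-5.8, 0.7, 11.3]
width: 0.0635
```

>>> send_rows --targets '[[[0,0,0.1,0,0,0],[0,0,0.3,0,0,0],[0,0,0.6,0,0,0],[0,0,0.9,0,0,0],[0,0,1,0,0,0],[0,0,1,0,0,0]]]'

```text
t: 29.05
eef_pos: [0.5443, -0.1466, 0.1501]
tool_rot: [0.0, 0.739, 0.674, -0.001]
force: [0.0, -0.4, -7.5]
width: 0.0635
```

>>> send_rows --targets '[[[0,0,0.1,0,0,0],[0,0.15,0.3,0,0,0],[0.02,0.4,0.4,0,0,0],[0.04,0.65,0.4,0,0,0],[0.08,0.9,0.4,0,0,0],[0.1,1,0.4,0,0,0]]]'

```text
t: 29.65
eef_pos: [0.5539, -0.0447, 0.1893]
tool_rot: [-0.0, 0.738, 0.675, -0.002]
force: [0.1, -0.8, -6.2]
width: 0.0633
```

>>> send_rows --targets '[[[0.02,0.2,0,0,0,0],[0.05,0.45,0,0,0,0],[0.08,0.7,0,0,0,0],[0.11,1,0,0,0,0]]]'

```text
t: 30.05
eef_pos: [0.5645, 0.0556, 0.1885]
tool_rot: [-0.001, 0.738, 0.674, -0.002]
force: [0.4, -0.1, -6.0]
width: 0.0634
```

>>> send_rows --targets '[[[0.02,0.25,0,0,0,0],[0.05,0.5,0,0,0,0],[0.08,0.75,0,0,0,0],[0.11,1,0,0,0,0]]]'

```text
t: 30.45
eef_pos: [0.5752, 0.1562, 0.1876]
tool_rot: [-0.001, 0.739, 0.674, -0.003]
force: [-0.5, 0.1, -6.6]
width: 0.0631
```

```bash
python3 - <<'E'
from h import *
s=get_state();print(s["t"],s["eef_pos"],((np.array([.587,.2265,.165])-s["eef_pos"])*10).round(3))
E
```

```text
30.45 [0.57521314 0.15623421 0.18763369] [ 0.118  0.703 -0.226]
```

>>> send_rows --targets '[[[0.03,0.2,0,0,0,0],[0.07,0.4,0,0,0,0],[0.1,0.6,0,0,0,0],[0.118,0.7,-0.1,0,0,0],[0.118,0.7,-0.2,0,0,0],[0.118,0.7,-0.2,0,0,0],[0.118,0.7,-0.2,0,0,0]]]'

```text
t: 31.15
eef_pos: [0.5866, 0.2252, 0.1671]
tool_rot: [-0.001, 0.739, 0.674, -0.004]
force: [-0.2, 0.5, -6.2]
width: 0.0632
```

```bash
python3 - <<'E'
from h import *
b=get_image("scene");s=get_state();e=s["eef_pos"];print(s["t"],e,s["torque"].round(2))
x0,y0,w,h,k=235,265,95,85,7
cv2.imwrite("pics/over.png",cv2.resize(b[y0:y0+h,x0:x0+w,::-1],None,fx=k,fy=k,interpolation=2))
T=np.linspace(0,2*np.pi,60)
for n,r,z in(("wide top",.033,e[2]+.0294),("wide bot",.033,e[2]+.0174),("nar bot",.027,e[2]-.0346),("bore top",.014,e[2]+.0294)):
    p=(proj("scene",np.c_[e[0]+r*np.cos(T),e[1]+r*np.sin(T),0*T+z])-[x0,y0]+.5)*k;print(n,p.min(0).round(),p.max(0).round())
p=(proj("scene",[[.587,.2265,.11],[.587,.2265,.06]])-[x0,y0]+.5)*k;print(p.round())
E
```

```text
31.2 [0.58692156 0.22533233 0.16764479] [ 0.06 -0.07 -0.01]
wide top [188.  93.] [496. 379.]
wide bot [188. 118.] [491. 402.]
nar bot [211. 245.] [445. 469.]
bore top [276. 171.] [407. 293.]
[[326. 399.]
 [316. 480.]]
```

View pics/over.png

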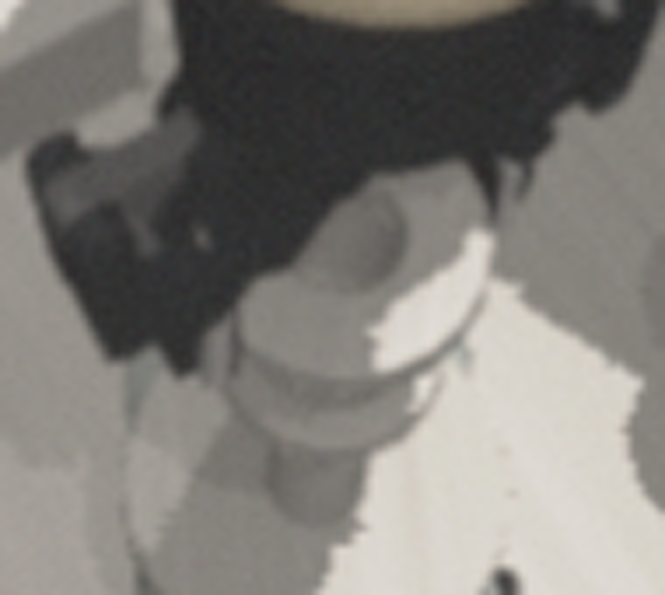

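Top rim and bore match the prediction for the spool axis at the TCP, so it sits over the spindle within the taper's capture. I'll lower it gently while watching the force.

>>> send_rows --targets '[[[0,0.012,-0.05,0,0,0],[0,0.012,-0.15,0,0,0],[0,0.012,-0.22,0,0,0],[0,0.012,-0.28,0,0,0],[0,0.012,-0.32,0,0,0],[0,0.012,-0.32,0,0,0]]]'

```text
t: 31.8
eef_pos: [0.5866, 0.2264, 0.1349]
tool_rot: [-0.001, 0.739, 0.674, -0.004]
force: [-0.8, 0.3, -6.5]
width: 0.0636
```

```bash
python3 - <<'E'
from h import *
s=get_state();print(s["t"],s["eef_pos"],s["force"].round(1),s["torque"].round(2))
b=cv2.cvtColor(get_image("scene"),cv2.COLOR_RGB2GRAY);e=s["eef_pos"]
T=np.linspace(0,2*np.pi,60)
for r,z in((.027,e[2]-.0346),(.027,e[2]-.0246),(.033,e[2]+.0294)):
    p=proj("scene",np.c_[e[0]+r*np.cos(T),e[1]+r*np.sin(T),0*T+z]);print(p.min(0).round(1),p.max(0).round(1))
print(b[305:350,[272,276,280,284,288]].T.tolist())
E
```

```text
31.8 [0.58658795 0.22642248 0.13489808] [-0.8  0.3 -6.5] [ 0.04  0.07 -0.08]
[264.8 308.3] [297.1 339.7]
[264.9 305.8] [297.6 337.4]
[261.7 287.9] [304.  327.9]
[[53, 48, 47, 49, 49, 49, 49, 47, 55, 81, 116, 127, 128, 130, 131, 132, 129, 131, 129, 126, 112, 107, 112, 116, 118, 117, 119, 123, 126, 116, 109, 113, 113, 115, 118, 118, 128, 126, 129, 129, 131, 129, 130, 129, 130], [47, 50, 48, 49, 51, 51, 56, 71, 96, 118, 126, 126, 127, 129, 128, 129, 130, 130, 131, 130, 132, 130, 114, 110, 108, 111, 118, 118, 125, 132, 131, 122, 109, 107, 113, 118, 126, 128, 131, 127, 128, 130, 128, 130, 128], [48, 62, 76, 95, 102, 110, 111, 117, 121, 117, 114, 123, 124, 128, 126, 129, 130, 131, 131, 129, 132, 131, 129, 114, 112, 107, 111, 113, 129, 131, 133, 133, 122, 113, 113, 114, 126, 131, 126, 128, 128, 129, 130, 127, 129], [105, 108, 109, 108, 109, 106, 106, 106, 105, 105, 110, 120, 128, 130, 133, 133, 134, 135, 135, 133, 135, 137, 137, 122, 119, 114, 116, 129, 132, 132, 133, 134, 120, 115, 126, 128, 130, 129, 129, 128, 129, 131, 141, 172, 178], [107, 102, 102, 97, 99, 97, 96, 96, 96, 105, 119, 130, 129, 129, 135, 145, 172, 184, 194, 189, 205, 200, 166, 121, 114, 122, 130, 131, 133, 136, 135, 119, 122, 131, 132, 151, 197, 186, 206, 209, 211, 211, 211, 213, 214]]
```

Measured rim rows (328, 337, 340) match the prediction: the spool is upright, its bore is over the tip, and there's no contact load.

>>> send_rows --targets '[[[0,0,-0.05,0,0,0],[0,0,-0.1,0,0,0],[0,0,-0.15,0,0,0],[0,0,-0.15,0,0,0]]]'

```text
t: 32.25
eef_pos: [0.5864, 0.2263, 0.1195]
tool_rot: [-0.001, 0.739, 0.674, -0.004]
force: [-0.2, 0.7, -6.0]
width: 0.0631
```

>>> send_rows --targets '[[[0,0,-0.05,0,0,0],[0,0,-0.1,0,0,0],[0,0,-0.15,0,0,0],[0,0,-0.15,0,0,0]]]'

```text
t: 32.65
eef_pos: [0.5861, 0.2263, 0.1036]
tool_rot: [-0.002, 0.739, 0.674, -0.004]
force: [-0.5, -0.1, -7.2]
width: 0.0631
```

>>> send_rows --targets '[[[0,0,-0.03,0,0,0],[0,0,-0.06,0,0,0],[0,0,-0.075,0,0,0],[0,0,-0.075,0,0,0]]]'

```text
t: 33.05
eef_pos: [0.5861, 0.2263, 0.0959]
tool_rot: [-0.002, 0.739, 0.674, -0.004]
force: [0.6, 0.8, -7.1]
width: 0.0633
```

>>> send_rows --targets '[[[0,0,-0.01,0,0,0],[0,0,-0.02,0,0,0],[0,0,-0.02,0,0,0]]]'

```text
t: 33.35
eef_pos: [0.5862, 0.2264, 0.0948]
tool_rot: [-0.002, 0.739, 0.674, -0.004]
force: [-3.9, -1.2, 5.0]
width: 0.0631
```

Contact came at the predicted seat height. Releasing and retreating.

>>> send_rows --targets '[[[0,0,0,0,0,0],[0,0,0,0,0,0],[0,0,0,0,0,0],[0,0,0,0,0,0],[0,0,0,0,0,0]]]' --fingers 1

```text
t: 33.85
eef_pos: [0.5862, 0.2264, 0.0948]
tool_rot: [-0.002, 0.739, 0.674, -0.004]
force: [0.2, 0.5, 0.6]
width: 0.0852
```

>>> send_rows --targets '[[[0,0,0.1,0,0,0],[0,0,0.3,0,0,0],[0,0,0.6,0,0,0],[0,0,0.9,0,0,0],[0,0,1,0,0,0],[0,0,1,0,0,0]]]'

```text
t: 34.45
eef_pos: [0.587, 0.2267, 0.1967]
tool_rot: [-0.001, 0.739, 0.674, -0.003]
force: [0.3, -0.1, -0.7]
width: 0.0855
```

>>> send_rows --targets '[[[-0.3,-0.3,0.2,0,0,0],[-0.6,-0.6,0.4,0,0,0],[-1,-1,0.5,0,0,0],[-1,-1,0.5,0,0,0]]]'

```text
t: 34.85
eef_pos: [0.4841, 0.1241, 0.2472]
tool_rot: [-0.001, 0.739, 0.673, -0.003]
force: [0.7, 0.7, 0.6]
width: 0.0856
```

>>> send_rows --targets '[[[-0.3,-0.3,0,0,0,0],[-0.6,-0.6,0,0,0,0],[-1,-1,0,0,0,0],[-1,-1,0,0,0,0]]]'

```text
t: 35.25
eef_pos: [0.381, 0.0221, 0.2465]
tool_rot: [-0.001, 0.74, 0.673, -0.004]
force: [1.0, 0.7, 1.0]
width: 0.0851
```

```bash
python3 - <<'E'
from h import *
b=get_image("scene");s=get_state();print(s["t"],s["eef_pos"])
cv2.imwrite("pics/final.png",b[100:384,110:410,::-1].repeat(2,0).repeat(2,1))
T=np.linspace(0,2*np.pi,60)
for r in(.033,.014):
    p=(proj("scene",np.c_[.587+r*np.cos(T),.2265+r*np.sin(T),0*T+.124])-[110,100])*2;print(p.min(0).round(),p.max(0).round())
E
```

```text
35.3 [0.38213032 0.02261686 0.24675675]
[302. 398.] [383. 476.]
[326. 420.] [360. 453.]
```

View pics/final.png

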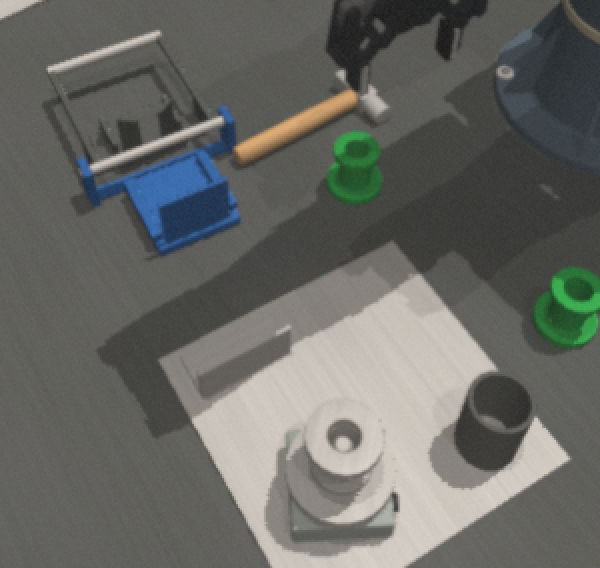

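The spool is seated with its wide flange up. Its rim, about (305..385, 398..476), matches the predicted (302..383, 398..476). The leaf is open and the bystanders haven't moved.

```bash
python3 -c "
from bench import *
print(hand_in())"
```

```text
the job is handed in; nothing more can be done
None
```

The spool is turned over and sits wide flange up, fully down on the positioner spindle. I handed the job in at about 35 s of the 72 s allowed.

**What I did:**
1. Set the spool wide flange down in the open leaf.
2. Held the bar all the way over to firm contact on the nest at about 180°, so the leaf never slammed.
3. Opened the leaf again down to its stop and released it.
4. Lifted the spool by its wide flange and lowered it onto the spindle.

**Last checks:**
- **Seat height:** the spool touched down with the tool at 0.0948 m, against 0.0946 m predicted for a full seat.
- **Rim position:** in the final picture the wide rim lies where a fully seated spool should be, within about 1–2 image pixels.
- **Leaf and bystanders:** the leaf is open, and the pipe stub, angle iron, hammer and green look-alikes look unmoved by eye.

**Disagreements:**
- The bar slid about 4 to 5 mm in the pads during the swing, so I corrected the arc as I went.
- The finger opening read about 2 mm small on every part gripped.
- At the end of opening, the push down on the leaf's stop reached about 41 N in total on the tool (38 N of it vertical). It was taken by the fingers holding the bar, not by the gripper's body, so I don't expect it to break the 40 N limit.

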